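# Set the lens blocker's ring selector and start it

### The job

On the lens blocker, push the selector's protruding tab round with a fingertip until it points squarely at the middle of the largest ring mark, then press the start button fully down and let it go. Only push the tab, gently: do not pinch it. Do not press start before the selector is set, and leave the lens and all the other loose things where they are.

Things in the scene. Friction and masses are not known exactly. Their poses are not given: they have to be found in the camera images.
- blocker: lens blocker: a black flat machine deck, x -170 to +160, y +-165 mm, top at z = 40 mm, fixed to the table, its place and yaw differ each time. Origin at table height on the selector's upright axis. In its middle a round pot, radius 58 mm, rim up to z = 80 mm. Air filter with brass fittings up to z = 80 mm at x -153 to -115, y -35 to +130 mm; pressure gauge up to z = 63 mm at x -140, y -70 mm.
- selector: rotary selector: an aluminium collar of radius 67 mm, z = 50 to 66 mm, round the pot, with one upright tab sticking out along its own +x axis. Origin at table height on the turning axis. It turns freely both ways about the upright axis (+-1.7 rad from the blocker's +x, then end stops), needs about 2.5 N at the tab, has no clicks, does not coast and stays where it is left.
- tab (a point): top of the tab, 95 mm from the axis. The tab is a block 12 mm thick (tangentially), reaching from the collar out to 107 mm from the axis, from z = 54 to 88 mm; below it is a free gap of 14 mm to the deck.
- pointer (a point): imaginary point that the tab points at: on the tab's centre line, 130 mm from the axis, at the height of the marks; the four marks all lie at this radius.
- start_top (a point): centre of the top face of the start button: a round steel button of 32 mm diameter in a black housing, top at z = 62 mm, on the deck 75 mm to the -x and 130 mm to the -y side of the selector's axis (in the blocker's frame). It is pressed straight down.
- start (a joint): travel of the start button: 0 released, 0.006 m fully down; a spring returns it, fully down takes about 5 N.
- mark_largest: the largest of four flat aluminium ring marks (each with a dark centre) on the deck, 44 mm diameter, 4 mm high. Origin at the centre of its underside, at z = 40 mm. The four marks stand 130 mm from the axis at -1.3, -0.65, +0.65 and +1.3 rad from the blocker's +x axis; which is at which place changes.
- mark_big: second largest ring mark, 30 mm diameter; origin at the centre of its underside.
- mark_medium: ring mark of 20 mm diameter; origin at the centre of its underside.
- mark_small: smallest ring mark, 12 mm diameter; origin at the centre of its underside.
- lens: clear loose lens blank, 72 mm diameter, 10 mm high, lying on the pot inside its rim (not to be moved). Origin at the centre of its underside.
- block: loose brass lens block, 38 mm diameter, 18 mm high, standing on the deck near its +x, -y corner (bystander). Origin at the centre of its underside.
- gauge_bar: loose steel gauge bar, 45 x 16 mm, 14 mm high, on the deck near its +x, +y corner (bystander). Origin at the centre of its underside.
- bottle: white plastic bottle, 64 mm diameter, 170 mm high, on the table at the right (bystander). Origin at the centre of its underside.
- spare_lens: amber lens blank, 70 mm diameter, 12 mm high, on the table at the left (bystander). Origin at the centre of its underside.
- spare_ring: loose aluminium ring, 80 mm outer diameter, 14 mm high, on the table at the left (bystander). Origin at the centre of its underside.
- brush: hand brush lying on the table at the right (bystander).

How it is judged:
By the outcome, as a careful person would: the job done as asked, in the order asked, and still so for the second after the job is handed in, with the robot touching nothing.
It also fails if it takes over 45 s, if anything falls off the work surface, if the arm or the gripper's body presses on something with over 40 N, if the wrist force passes 120 N, or if a joint passes its speed limit or range.

### The arm

A 6-joint arm with a two-finger parallel gripper is mounted at the origin on the work surface. World frame = base frame: x ahead of the robot, y to its left, z up, the work surface at z = 0. Lengths are in mm, angles in rad, forces in N, time in s.
With the tool pointing down it reaches from about 350 to 975 mm from the base axis. Payload 7.1 kg.
Tool frame: the origin (TCP) lies midway between the tips of the shut fingers; the grasp point (between the pads) lies pinch_z behind it (pinch_z is the distance from the TCP to the grasp point, in mm); z points along the fingers, y is the line along which they close (so a half turn about z gives the same grasp; the last joint's range is limited). The gripper opens to 88 mm and grips with 3 to 60 N. Pads are 20 mm wide; open, the fingers measure 115 mm over their backs; the gripper's body (75 mm by 178 mm) begins 61 mm behind the grasp point.
Start: joints at [-1.336, 0.423, 1.63, -0, 1.089, -0.019], TCP at [156.946, -604.957, 222.675] pointing down, gripper open.
Joint ranges: [-3, 3], [-0.9, 2.11], [0.09, 2.58], [-1.31, 4.45], [0.11, 2.69], [-2.54, 2.54]. Speed limits (rad/s): [2.39, 2.39, 3.01, 3.14, 3.14, 3.14].

### API

Orientations are given as a rotation vector (axis times angle).
In Python, from workcell import get_obs, get_image, close_job, pinch_z gives the robot as it stands.
- The arm moves only by the tool jog_arm, never from a script. Its argument "commands" is a list of rows, each a list of 3 entries, a list of its own where there are three numbers: the gripper command: -1 is shut, 1 is fully open, values between are in proportion, then the shift along the tool's x, y, z as a fraction of full scale, then the turn, a rotation vector about the tool's x, y, z as a fraction of full scale. In form: [[gripper, [tx, ty, tz], [rx, ry, rz]], ...]. A call has 1 to 10 rows; each row shifts and turns the commanded pose from where the row before left it, along the tool's axes as they then stand; what a row does not reach is not made up. Full scale, the value 1, is 0.1 m for a shift and 45 degrees for a turn. A row lasts 1/10 s, in which the tool goes at most 50 mm and 8.59 degrees, less where a joint would pass 70% of its speed; a pose out of reach is approached as far as the arm can. A call with a number of a shift or a turn outside -1 to 1 is refused whole. A call with a gripper value outside its range is refused whole. The fingers move at their own pace and stop on an object; the grip force is fixed at half the most. Time passes only in rows, so rows that do not move let the fingers close. It gives the time, the measured TCP pose, the force, the opening and the grip force at its end, in the units of the state.
- get_obs(): the state, without advancing time (a new reading comes with each control period).
- get_image(name): name is "scene" or "top" or "wrist"; returns a dict with "image" (384x512x3 uint8, blue, green, red), "z_map" (384x512 float32, mm along the optical axis (not along the pixel's ray), 0 where there is no reading), "intrinsics" (3x3 intrinsics, pixels), "eye" and "orientation" of the camera in the world; the wrist camera has in their place "mount" (4x4, takes a point from camera to tool coordinates, whose origin is the TCP and whose axes are the flange's). Camera axes: x right, y down, z forward; pixel columns grow to the right and rows downward; lengths in mm; the calibration is good to about 2 mm. The wrist camera is an equidistant fisheye: a pixel r from the principal point sees the ray r / f radians off the axis. A picture is of the moment at which its call begins: read the wrist's pose just before it.
- close_job(): hands the job in; it is judged then, once.
The state is a dict: "t": time; "qpos": joint angles; "qvel": joint speeds; "joint_torque": joint torques, N m; "ee_pos": TCP position; "orientation": TCP orientation; "ft_force": force on the tool from outside, world axes, zero at the start; "moment": the same for the moment, N m; "width": finger opening in mm; "grasp_force": force on a finger pad.
Only numpy, scipy, OpenCV 4.12 (cv2) and the standard library are available. Lean on these libraries where they do the work, as an engineer would, in place of code of your own. Each camera call takes 0.05 s, during which the arm holds its last target. There are 200 camera calls.

## Working session

There is one attempt and no reset: what is moved stays moved. The work goes in short steps, Python scripts to look and compute and a tool call to move; the robot and the scene stay as the last step left them, time stands still between calls to the robot, and variables do not carry over. Pictures are saved under pics/ and viewed, at most 10 in all, crops included, and the job is handed in when it is done.

Besides the shell and the picture viewer there is one more tool, called after "Call:" as name([rows], argument=value, ...), one row to a line, values as JSON. jog_arm: Moves the arm, as the interface text tells. Its arguments: {"type":"object","properties":{"commands":{"type":"array","items":{"type":"array"}}},"required":["commands"]}

```bash
mkdir -p pics; cat > h.py <<'E'
import numpy as np,cv2
from workcell import get_obs,get_image,close_job,pinch_z
def snap(n,f):
    d=get_image(n); cv2.imwrite(f,d["image"]); np.savez('%s.npz'%n,**{k:np.array(v) for k,v in d.items()}); return d
def ray(d,u,v,z):
    K=d["intrinsics"];R=np.array(d["orientation"])
    if R.size==3: R=cv2.Rodrigues(R.astype(float))[0]
    e=np.array(d["eye"]).ravel(); r=R@np.linalg.inv(K)@np.array([u,v,1.]); return e+r*(z-e[2])/r[2]
def px(d,P):
    K=d["intrinsics"];R=np.array(d["orientation"])
    if R.size==3: R=cv2.Rodrigues(R.astype(float))[0]
    c=K@(R.T@(np.array(P,float)-np.array(d["eye"]).ravel())); return c[:2]/c[2]
E
python3 - <<'E'
from h import *
print(get_obs(),pinch_z)
for n in("top","scene"):
    d=snap(n,'pics/%s0.png'%n); print(n,d["intrinsics"],d["eye"],d["orientation"])
E
```

```text
{'t': 0.0, 'qpos': array([-1.33604862e+00,  4.23844373e-01,  1.63070958e+00, -5.49560393e-05,
        1.08863356e+00, -1.90312272e-02]), 'qvel': array([-0.00045633, -0.0009693 ,  0.00062214,  0.00158858,  0.00151042,
        0.00148581]), 'joint_torque': array([-3.78195313e-03, -5.44632447e+01, -2.73671472e+01,  6.40626973e-02,
        2.27712805e-02, -1.11693560e-04]), 'ee_pos': array([ 156.77068866, -604.41729601,  221.8918236 ]), 'orientation': array([-3.11476254e+00, -3.97405898e-01,  3.45515987e-04]), 'ft_force': array([-0.48818639,  0.09573208,  0.13432279]), 'moment': array([0.02250296, 0.04752593, 0.01544301]), 'grasp_force': 0.0, 'width': 87.62766066139885} 18.700000000000003
top [[398.8308591    0.         260.15086954]
 [  0.         398.8308591  191.67641225]
 [  0.           0.           1.        ]] [ 453.05954783  -18.96727911 1332.94291108] [-2.14437351  2.19386853 -0.09662115]
scene [[393.20991274   0.         256.4558245 ]
 [  0.         393.20991274 196.82210614]
 [  0.           0.           1.        ]] [1167.44686098  490.07482369  796.55833187] [-1.12355533 -2.32063207  1.07051767]
```

View pics/top0.png

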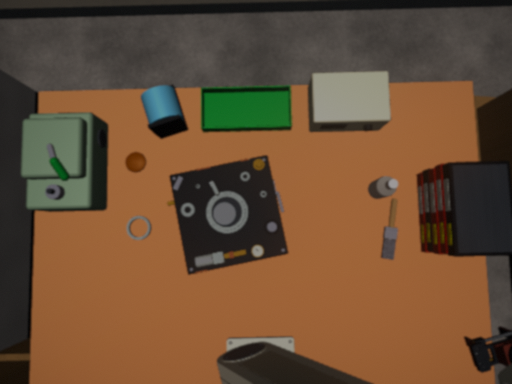

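View pics/scene0.png

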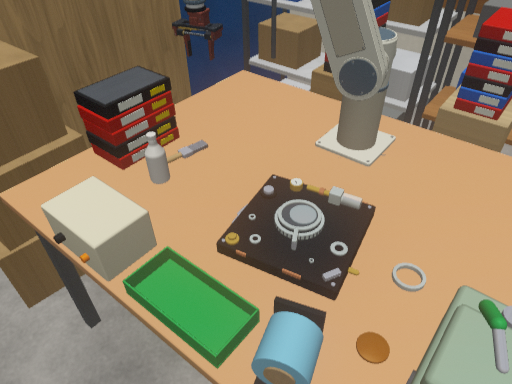

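The top view shows the deck around (228,213), with the tab near (214,187), a large ring at about (187,210) and start at about (272,227). I'll enlarge it.

```bash
python3 - <<'E'
from h import *
im=cv2.imread('pics/top0.png')[150:280,160:300]
cv2.imwrite('pics/c1.png',cv2.convertScaleAbs(cv2.resize(im,(700,650)[:2],interpolation=cv2.INTER_CUBIC)[:600],alpha=1.6))
E
```

```text
(no output)
```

View pics/c1.png

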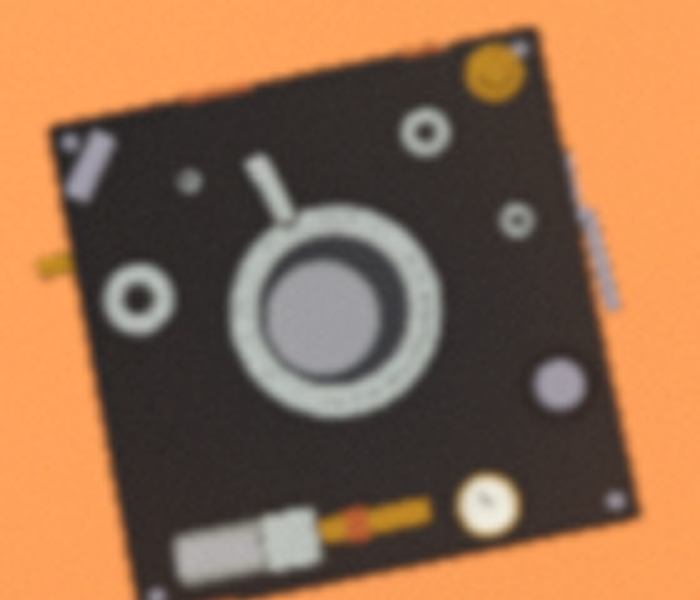

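The crop (scale 5, offset 160,150) shows: largest ring (139,299), small (189,181), big (426,132), medium (517,220), start (559,384). The tab runs from the collar to (255,158) and points at the small mark side.

```bash
cat >> h.py <<'E'
def fit(M,Wd):  # 2D rigid model->world
    M=np.array(M);Wd=np.array(Wd);m=M.mean(0);w=Wd.mean(0);a=M-m;b=Wd-w
    y=np.arctan2((a[:,0]*b[:,1]-a[:,1]*b[:,0]).sum(),(a*b).sum());R=np.array([[np.cos(y),-np.sin(y)],[np.sin(y),np.cos(y)]])
    t=w-R@m; return y,t,Wd-(M@R.T+t)
E
python3 - <<'E'
from h import *
d=dict(np.load('top.npz'))
c=lambda x,y:((x+.5)/5-.5+160,(y+.5)/5-.5+150)
P=[(139,299,44,1.3),(189,181,44,.65),(426,132,44,-.65),(517,220,44,-1.3)]
W=[ray(d,*c(x,y),z)[:2] for x,y,z,a in P]; M=[(130*np.cos(a),130*np.sin(a)) for *_,a in P]
W.append(ray(d,*c(559,384),62)[:2]); M.append((-75,-130))
y,t,r=fit(M,W); print(y,t,r.round(1))
tip=ray(d,*c(257,163),88)[:2]; print("tip",tip,np.linalg.norm(tip-t),np.arctan2(*(tip-t)[::-1])-y)
print("largest",W[0],"start",W[-1],np.arctan2(*(W[0]-t)[::-1]))
ya=y+1.3
print(cv2.Rodrigues(get_obs()['orientation'])[0].round(3))
E
```

```text
0.18294051356995047 [513.31769905  95.79932105] [[-0.1 -0.4]
 [-0.  -0. ]
 [-0.1 -0.2]
 [-0.   0.1]
 [ 0.3  0.5]]
tip [606.07910822 141.83916689] 103.5584204057324 0.277763116874742
largest [524.60778082 224.92854909] start [463.52330701 -45.15072633] 1.483585674046516
[[ 0.968  0.251 -0.   ]
 [ 0.251 -0.968  0.001]
 [ 0.    -0.001 -1.   ]]
```

Call:
jog_arm([
  [-1,[0.309,-0.286,0],[0,0,0]],
  [-1,[0.309,-0.286,0],[0,0,0]],
  [-1,[0.309,-0.286,0],[0,0,0]],
  [-1,[0.309,-0.286,0],[0,0,0]],
  [-1,[0.309,-0.286,0],[0,0,0]],
  [-1,[0.309,-0.286,0],[0,0,0]],
  [-1,[0.309,-0.286,0],[0,0,0]],
  [-1,[0.309,-0.286,0],[0,0,0]],
  [-1,[0.309,-0.286,0],[0,0,0]],
  [-1,[0.309,-0.286,0],[0,0,0]],
])

```text
t: 1.1
ee_pos: [384.7, -248.9, 222.6]
orientation: [-3.116, -0.397, 0.0]
ft_force: [0.6, -0.6, -0.2]
width: 11.0
grasp_force: 0.0
```

Call:
jog_arm([
  [-1,[0.309,-0.286,0],[0,0,0]],
  [-1,[0.309,-0.286,0],[0,0,0]],
  [-1,[0.309,-0.286,0],[0,0,0]],
  [-1,[0.309,-0.286,0],[0,0,0]],
  [-1,[0.309,-0.286,0],[0,0,0]],
  [-1,[0.309,-0.286,0],[0,0,0]],
  [-1,[0.309,-0.286,0],[0,0,0]],
  [-1,[0.309,-0.286,0],[0,0,0]],
  [-1,[0.309,-0.286,0],[0,0,0]],
  [-1,[0.309,-0.286,0],[0,0,0]],
])

```text
t: 2.1
ee_pos: [612.0, 105.5, 222.3]
orientation: [3.116, 0.398, -0.001]
ft_force: [0.7, -0.2, 0.1]
width: 0.1
grasp_force: 0.0
```

Call:
jog_arm([
  [-1,[0,0,0],[0,0,-0.132]],
  [-1,[0,0,0],[0,0,-0.132]],
  [-1,[0,0,0],[0,0,0]],
  [-1,[0,0,0],[0,0,0]],
  [-1,[0,0,0],[0,0,0]],
])

```text
t: 2.6
ee_pos: [611.4, 103.6, 222.6]
orientation: [-3.059, -0.714, 0.0]
ft_force: [-0.0, 0.5, 0.4]
width: 0.3
grasp_force: 0.0
```

```bash
python3 - <<'E'
from h import *
o=get_obs(); R=cv2.Rodrigues(o['orientation'])[0]; print(o['ee_pos'],R.round(3),o['qpos'],o['width'],o['t'])
d=snap("wrist",'pics/w1.png'); np.savez('w1pose.npz',p=o['ee_pos'],R=R); print(d['intrinsics'],np.array(d['mount']).round(2))
E
```

```text
[611.38573493 103.60040251 222.60739827] [[ 0.897  0.443 -0.   ]
 [ 0.443 -0.897 -0.   ]
 [-0.    -0.    -1.   ]] [1.48662207e-01 4.16150144e-01 1.64107856e+00 7.90357041e-06
 1.08458057e+00 1.26069521e+00] 0.270102250162846 2.6
[[297.31863964   0.         253.296419  ]
 [  0.         297.31863964 189.06337   ]
 [  0.           0.           1.        ]] [[  -0.     -0.97   -0.26   69.38]
 [   1.     -0.     -0.      0.48]
 [   0.     -0.26    0.97 -162.78]
 [   0.      0.      0.      1.  ]]
```

View pics/w1.png

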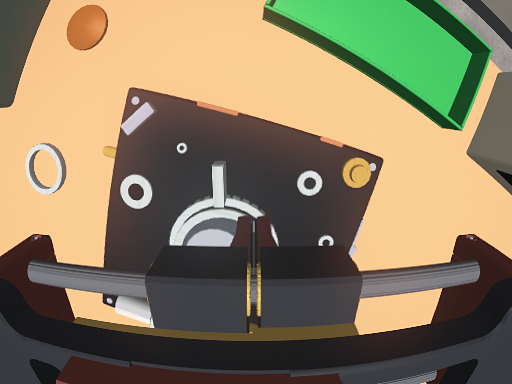

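Wrist view: largest ring (136,191), small (181,148), big (310,183), and the tab at about (218,163)–(219,207). The fingertip is on its right side, clear of it.

```bash
cat >> h.py <<'E'
def wray(d,p,R,u,v,z):
    K=np.array(d['intrinsics']);x=(u-K[0,2])/K[0,0];y=(v-K[1,2])/K[1,1];r=np.hypot(x,y)
    c=np.array([x/r*np.sin(r),y/r*np.sin(r),np.cos(r)]);T=np.array(d['mount'])
    e=p+R@T[:3,3];w=R@T[:3,:3]@c;return e+w*(z-e[2])/w[2]
E
python3 - <<'E'
from h import *
d=dict(np.load('wrist.npz'));q=np.load('w1pose.npz');f=lambda u,v,z:wray(d,q['p'],q['R'],u,v,z)[:2]
W=[f(136,191,44),f(181.5,148,44),f(310,183,44)];M=[(130*np.cos(a),130*np.sin(a)) for a in(1.3,.65,-.65)]
y,t,r=fit(M,W);print(y,t,r.round(1),W)
im=cv2.imread('pics/w1.png')[120:240,90:350];cv2.imwrite('pics/c2.png',cv2.resize(im,(780,360),interpolation=cv2.INTER_CUBIC))
E
```

```text
0.18130742153001198 [511.88095019  95.06237564] [[ 0.4  0.2]
 [-0.6  0.2]
 [ 0.2 -0.4]] [array([523.87844366, 224.69815451]), array([598.87992141, 191.34143559]), array([628.09162658,  35.94941669])]
```

View pics/c2.png

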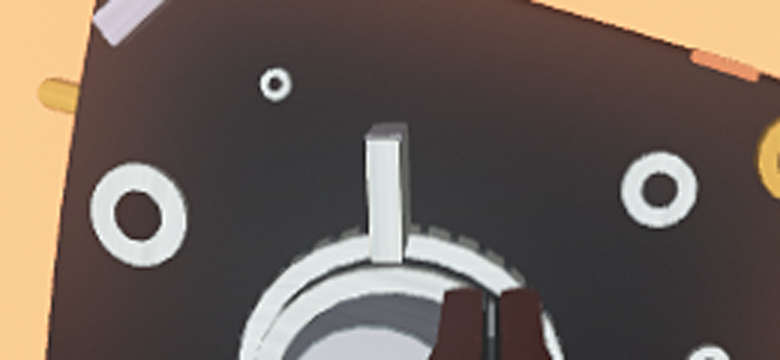

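Call:
jog_arm([
  [-1,[0,0,0.35],[0,0,0]],
  [-1,[0,0,0.35],[0,0,0]],
  [-1,[0,0,0.35],[0,0,0]],
  [-1,[0,0,0.35],[0,0,0]],
  [-1,[0,0,0.18],[0,0,0]],
  [-1,[0,0,0],[0,0,0]],
  [-1,[0,-0.05,0],[0,0,0]],
  [-1,[0,-0.05,0],[0,0,0]],
  [-1,[0,-0.05,0],[0,0,0]],
  [-1,[0,0,0],[0,0,0]],
])

```text
t: 3.65
ee_pos: [605.1, 118.2, 65.9]
orientation: [3.058, 0.719, 0.003]
ft_force: [-0.4, -0.2, 1.3]
width: 0.8
grasp_force: 0.0
```

Call:
jog_arm([
  [-1,[0.009,-0.046,0],[0,0,-0.0637]],
  [-1,[0.009,-0.046,0],[0,0,-0.0637]],
  [-1,[0.009,-0.046,0],[0,0,-0.0637]],
  [-1,[0.009,-0.046,0],[0,0,-0.0637]],
])

```text
t: 4.05
ee_pos: [599.3, 135.0, 65.5]
orientation: [2.97, 1.023, 0.003]
ft_force: [0.9, -0.8, 0.5]
width: 0.4
grasp_force: 1.2
```

Call:
jog_arm([
  [-1,[0.009,-0.046,0],[0,0,-0.0637]],
  [-1,[0.009,-0.046,0],[0,0,-0.0637]],
  [-1,[0.009,-0.046,0],[0,0,-0.0637]],
  [-1,[0.009,-0.046,0],[0,0,-0.0637]],
  [-1,[0.009,-0.046,0],[0,0,-0.0637]],
  [-1,[0.009,-0.046,0],[0,0,-0.0637]],
])

```text
t: 4.65
ee_pos: [584.1, 158.5, 65.6]
orientation: [2.783, 1.455, 0.005]
ft_force: [2.6, -0.7, -0.8]
width: 0.5
grasp_force: 1.2
```

Call:
jog_arm([
  [-1,[0.009,-0.046,0],[0,0,-0.0637]],
  [-1,[0.009,-0.046,0],[0,0,-0.0637]],
  [-1,[0.009,-0.046,0],[0,0,-0.0637]],
  [-1,[0.009,-0.046,0],[0,0,-0.0637]],
  [-1,[0.009,-0.046,0],[0,0,-0.0637]],
  [-1,[0.009,-0.046,0],[0,0,-0.0637]],
  [-1,[0.009,-0.046,0],[0,0,-0.0637]],
  [-1,[0,0,0],[0,0,0]],
])

```text
t: 5.45
ee_pos: [557.6, 178.6, 65.6]
orientation: [2.488, 1.916, 0.003]
ft_force: [0.9, 0.0, 0.5]
width: 0.3
grasp_force: 0.3
```

```bash
python3 - <<'E'
from h import *
o=get_obs(); R=cv2.Rodrigues(o['orientation'])[0]; v=o['ee_pos'][:2]-[512.6,95.4]
print(o['ee_pos'],np.arctan2(R[1,0],R[0,0]),v@R[:2,0],v@R[:2,1],o['ft_force'],o['t'])
d=snap("wrist",'pics/w2.png'); np.savez('w1pose.npz',p=o['ee_pos'],R=R)
cv2.imwrite('pics/c3.png',cv2.resize(d['image'][20:240,90:390],(780,572),interpolation=cv2.INTER_CUBIC))
E
```

```text
[557.56592756 178.5578049   65.56435436] 1.3125221382860386 91.8844401473305 22.23475629561245 [0.86621512 0.04241297 0.47999802] 5.45
```

View pics/c3.png

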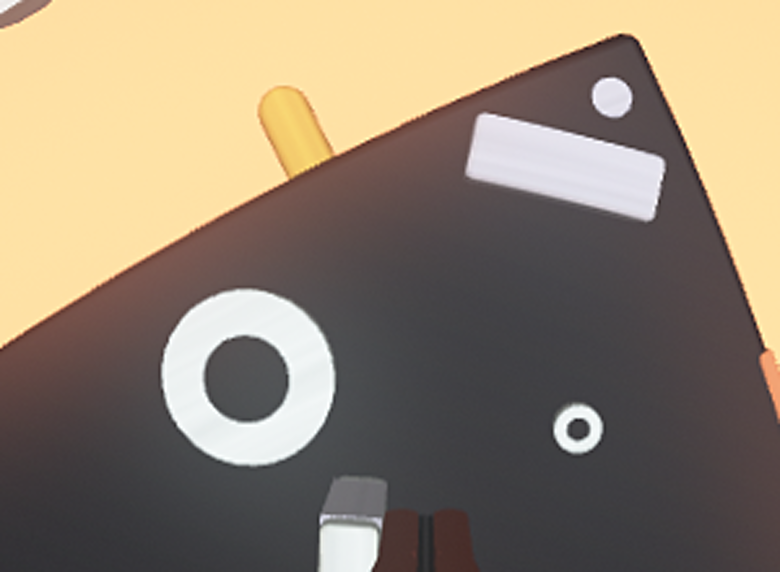

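The crop shows the tab end top edge at (350,522), with the finger touching its right side. The largest ring's centre is at (248,377) and the small one at (578,429).

```bash
cat > a.py <<'E'
from h import *
def ang(tab,mk,sm,off,s):
    d=dict(np.load('wrist.npz'));q=np.load('w1pose.npz')
    f=lambda c,z:wray(d,q['p'],q['R'],off[0]+(c[0]+.5)/s-.5,off[1]+(c[1]+.5)/s-.5,z)[:2]
    T,L,S=f(tab,88),f(mk,44),f(sm,44)
    # axis from the two marks and known geometry
    y,t,r=fit([(130*np.cos(a),130*np.sin(a)) for a in(1.3,.65)],[L,S])
    for ax in (t,np.array([512.6,95.4])):
        v=T-ax;w=L-ax;print(ax,y,'tab r,ang',np.hypot(*v),np.arctan2(v[1],v[0]),'mark',np.hypot(*w),np.arctan2(w[1],w[0]))
    print(r.round(1))
E
python3 - <<'E'
from a import *
ang((350,522),(248,377),(578,429),(90,20),2.6)
E
```

```text
[511.36893508  95.61333545] 0.17575737510844197 tab r,ang 107.63820213950615 1.2389592795158673 mark 129.9668600670188 1.4749997663433967
[512.6  95.4] 0.17575737510844197 tab r,ang 107.4459219054037 1.2504388435687952 mark 130.06743248129584 1.4845782218421086
[[ 0.1 -0. ]
 [-0.1  0. ]]
```

Call:
jog_arm([
  [-1,[0.009,-0.046,0],[0,0,-0.0637]],
  [-1,[0.009,-0.046,0],[0,0,-0.0637]],
  [-1,[0.009,-0.046,0],[0,0,-0.0637]],
  [-1,[0.009,-0.046,0],[0,0,-0.0637]],
  [-1,[0,0,0],[0,0,0]],
  [-1,[0,0,0],[0,0,0]],
])

```text
t: 6.1
ee_pos: [539.8, 184.9, 64.9]
orientation: [2.288, 2.153, 0.0]
ft_force: [1.5, 0.3, 0.1]
width: 0.5
grasp_force: 0.5
```

```bash
python3 - <<'E'
from h import *
o=get_obs(); R=cv2.Rodrigues(o['orientation'])[0]; v=o['ee_pos'][:2]-[512.6,95.4]
print(o['ee_pos'],np.arctan2(R[1,0],R[0,0]),v@R[:2,0],v@R[:2,1],o['ft_force'],o['t'])
d=snap("wrist",'pics/w3.png'); np.savez('w1pose.npz',p=o['ee_pos'],R=R)
cv2.imwrite('pics/c4.png',cv2.resize(d['image'][60:240,130:390],(780,540),interpolation=cv2.INTER_CUBIC))
E
```

```text
[539.79964788 184.85300247  64.92599194] 1.5097864941023145 90.94498970247301 21.69491267997006 [1.48588572 0.28388568 0.12476379] 6.1
```

View pics/c4.png

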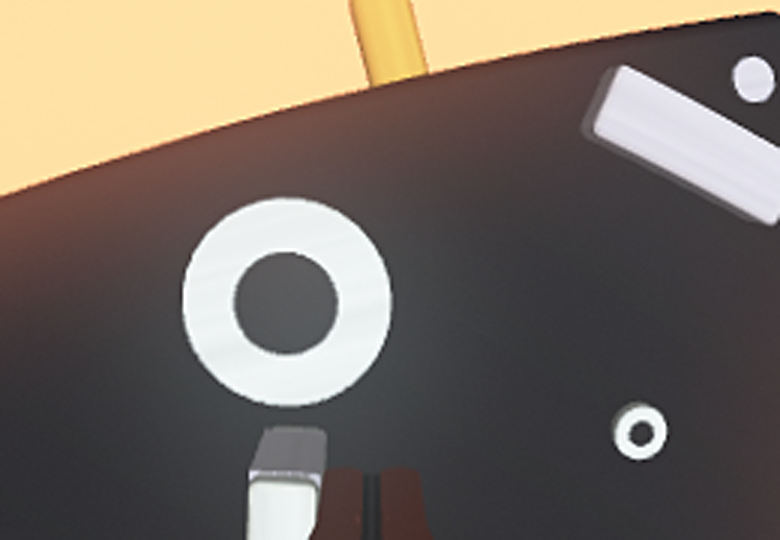

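Tab end top edge is at about (284,476), largest ring centre (287,302), small ring (640,432).

```bash
python3 - <<'E'
from a import *
ang((284,476),(287,302),(640,432),(130,60),3)
E
```

```text
[511.53165336  95.57675776] 0.178620872158647 tab r,ang 108.0212358194437 1.4437221264855264 mark 129.9582080191864 1.4776651247892234
[512.6  95.4] 0.178620872158647 tab r,ang 108.06659230028147 1.4537358735546322 mark 130.03933330501025 1.485971589812493
[[ 0.1 -0.1]
 [-0.1  0.1]]
```

Call:
jog_arm([
  [-1,[0.003,-0.015,0],[0,0,-0.021]],
  [-1,[0.003,-0.015,0],[0,0,-0.021]],
  [-1,[0,0,0],[0,0,0]],
  [-1,[0,0,0],[0,0,0]],
  [-1,[0,0.1,0],[0,0,0]],
  [-1,[0,0.15,0],[0,0,0]],
  [-1,[0,0,-0.4],[0,0,0]],
  [-1,[0,0,-0.4],[0,0,0]],
  [-1,[0,0,0],[0,0,0]],
  [-1,[0,0,0],[0,0,0]],
])

```text
t: 7.15
ee_pos: [562.1, 185.0, 145.3]
orientation: [2.25, 2.192, 0.002]
ft_force: [0.5, -1.0, -0.4]
width: 0.3
grasp_force: 0.0
```

```bash
python3 - <<'E'
from h import *
o=get_obs(); R=cv2.Rodrigues(o['orientation'])[0]
print(o['ee_pos'],np.arctan2(R[1,0],R[0,0]),o['t'])
d=snap("wrist",'pics/w4.png'); np.savez('w1pose.npz',p=o['ee_pos'],R=R)
cv2.imwrite('pics/c5.png',cv2.resize(d['image'][90:270,130:390],(780,540),interpolation=cv2.INTER_CUBIC))
E
```

```text
[562.09742056 185.01087137 145.28992376] 1.5446411579351198 7.15
```

View pics/c5.png

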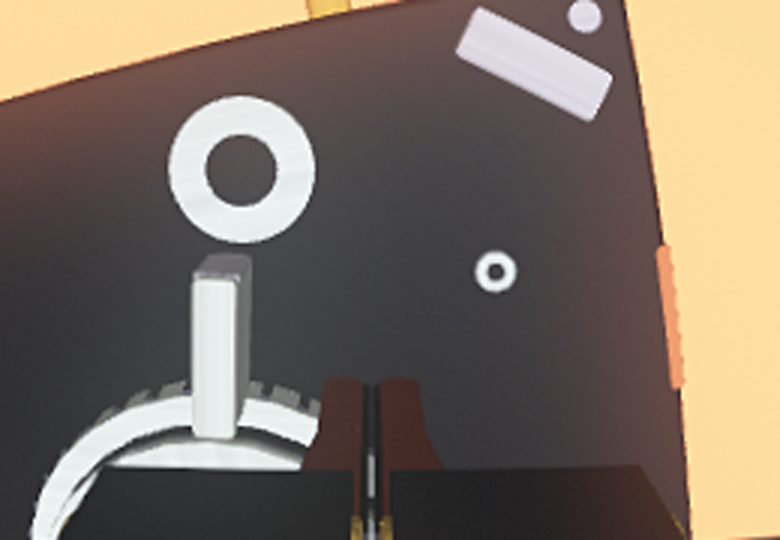

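Tab top runs from its outer edge (216,276) to its inner edge (214,437). The largest ring's centre is at (242,169) and the small ring at (496,272).

```bash
python3 - <<'E'
from a import *
ang((216.5,275),(242,169),(496,272),(130,90),3)
d=dict(np.load('wrist.npz'));q=np.load('w1pose.npz')
f=lambda x,y,z:wray(d,q['p'],q['R'],130+(x+.5)/3-.5,90+(y+.5)/3-.5,z)[:2]
A,B,L=f(216.5,275,88),f(214,437,88),f(242,169,44)
v=A-B;print('tab line dir',np.arctan2(v[1],v[0]),np.hypot(*v),'toward mark from inner end',np.arctan2(*(L-B)[::-1]))
for x in(192,240):print(f(x,275,88))
t=snap("top",'pics/t2.png');print(px(t,[524.3,224.8,44]))
cv2.imwrite('pics/c6.png',cv2.convertScaleAbs(cv2.resize(t['image'][170:250,165:265],(800,640),interpolation=cv2.INTER_CUBIC)[:600],alpha=1.6))
E
```

```text
[511.48143173  95.52150755] 0.17732850564014943 tab r,ang 107.9365720868334 1.4739865473223268 mark 130.01980663656263 1.4777803070642248
[512.6  95.4] 0.17732850564014943 tab r,ang 107.95525415609187 1.4844084189488773 mark 130.04176059840535 1.4864316259344643
[[-0.1  0. ]
 [ 0.1 -0. ]]
tab line dir 1.4757395636432975 45.3076463817852 toward mark from inner end 1.482484469845932
[515.48133697 203.14991562]
[528.02770667 202.76812653]
[187.44013363 209.49410835]
```

View pics/c6.png

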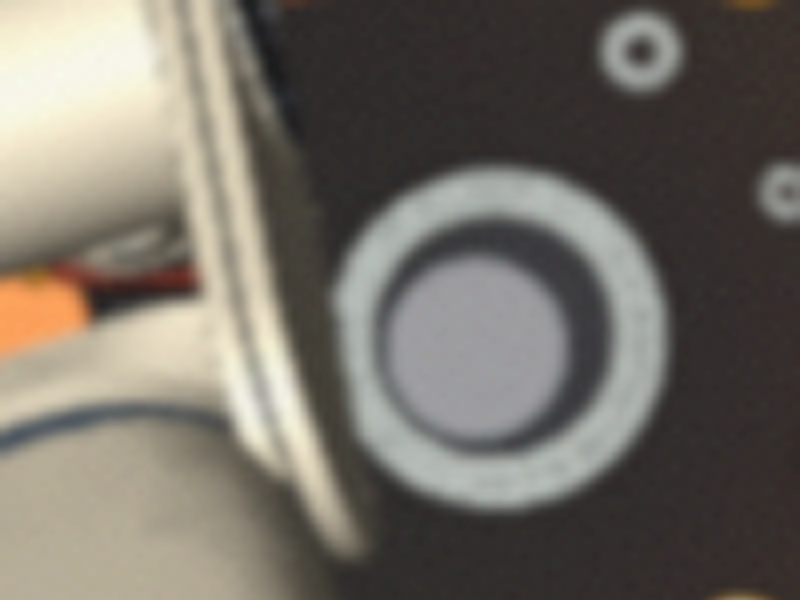

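The tab points at the mark within about 0.004 rad by the wrist view (the arm hides it in the top view). Next is start.

Call:
jog_arm([
  [-1,[-0.29,-0.117,0],[0,0,0]],
  [-1,[-0.29,-0.117,0],[0,0,0]],
  [-1,[-0.29,-0.117,0],[0,0,0]],
  [-1,[-0.29,-0.117,0],[0,0,0]],
  [-1,[-0.29,-0.117,0],[0,0,0]],
  [-1,[-0.29,-0.117,0],[0,0,0]],
  [-1,[-0.29,-0.117,0],[0,0,0]],
  [-1,[-0.3,-0.114,0],[0,0,0]],
  [-1,[0,0,0],[0,0,0]],
  [-1,[0,0,0],[0,0,0]],
])

```text
t: 8.25
ee_pos: [461.5, -45.8, 143.8]
orientation: [-2.251, -2.189, 0.002]
ft_force: [-0.7, -1.1, 0.5]
width: 0.1
grasp_force: 0.0
```

```bash
python3 - <<'E'
from h import *
o=get_obs();print(o['ee_pos'],o['ft_force'])
t=snap("top",'pics/t3.png')
cv2.imwrite('pics/c7.png',cv2.convertScaleAbs(cv2.resize(t['image'][160:260,165:290],(750,600),interpolation=cv2.INTER_CUBIC),alpha=1.6))
E
```

```text
[461.52116607 -45.75679733 143.77560658] [-0.70183997 -1.05054355  0.49260584]
```

View pics/c7.png

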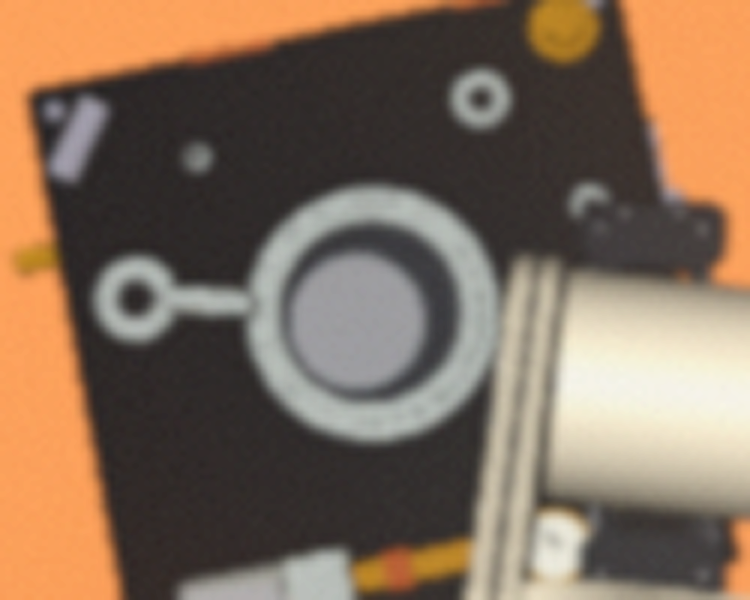

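The top view shows the tab pointing at the large ring at (135,300), and the lens still in its place. Now pressing start.

Call:
jog_arm([
  [-1,[0,0,0.37],[0,0,0]],
  [-1,[0,0,0.36],[0,0,0]],
  [-1,[0,0,0],[0,0,0]],
  [-1,[0,0,0.04],[0,0,0]],
  [-1,[0,0,0.04],[0,0,0]],
  [-1,[0,0,0.04],[0,0,0]],
  [-1,[0,0,0.03],[0,0,0]],
  [-1,[0,0,0],[0,0,0]],
  [-1,[0,0,0],[0,0,0]],
])

```text
t: 9.2
ee_pos: [463.3, -45.5, 57.4]
orientation: [2.249, 2.191, 0.003]
ft_force: [2.9, 2.6, 3.6]
width: -0.1
grasp_force: 2.1
```

Call:
jog_arm([
  [-1,[0,0,0.015],[0,0,0]],
  [-1,[0,0,0.01],[0,0,0]],
  [-1,[0,0,0],[0,0,0]],
  [-1,[0,0,0],[0,0,0]],
])

```text
t: 9.6
ee_pos: [463.5, -45.5, 55.9]
orientation: [2.249, 2.191, 0.003]
ft_force: [-2.5, 3.3, 24.3]
width: 0.3
grasp_force: 12.6
```

The force reads 24 N at z ≈ 56, so the button is on its stop. Releasing.

Call:
jog_arm([
  [-1,[0,0,-0.03],[0,0,0]],
  [-1,[0,0,-0.1],[0,0,0]],
  [-1,[0,0,-0.4],[0,0,0]],
  [-1,[0,0,-0.4],[0,0,0]],
  [-1,[0,0,0],[0,0,0]],
  [-1,[0,0,0],[0,0,0]],
  [-1,[0,0,0],[0,0,0]],
])

```text
t: 10.3
ee_pos: [461.0, -45.5, 146.2]
orientation: [-2.249, -2.191, 0.003]
ft_force: [0.6, 0.4, 0.8]
width: 0.4
grasp_force: 0.0
```

```bash
python3 - <<'E'
from h import *
o=get_obs();print(o['ee_pos'],o['ft_force'],o['t'])
a=cv2.imread('pics/t3.png');b=get_image("top")["image"]
print(cv2.absdiff(a,b)[160:240,165:245].max())
print(close_job())
E
```

```text
[460.9888039  -45.47403589 146.22720385] [0.58068839 0.42138683 0.75708158] 10.3
7
the job is handed in; nothing more can be done
None
```

The job is handed in: the tab was pushed round to point at the middle of the largest ring (within about 0.004 rad by the wrist camera), then start was pressed to its stop (24 N) and released; the hand-in returned no verdict.

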